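Open the collet holder and present the flanged pin over it

ROBOT

A 6-joint arm with a two-finger parallel gripper is mounted at the origin on the work surface. World frame = base frame: x ahead of the robot, y to its left, z up, the work surface at z = 0. Lengths are in m, angles in rad, forces in N, time in s.
With the tool pointing down it reaches from about 0.35 to 0.725 m from the base axis. Payload 6 kg.
Tool frame: the origin (TCP) lies between the finger pads; the fingertips stand 11 mm ahead of it and the grasp point (between the pads) lies 8 mm behind it; z points along the fingers, y is the direction in which the jaws open and shut (so a half turn about z gives the same grasp; the last joint's range is limited). The gripper opens to 85 mm and grips with 20 to 120 N. Pads are 22 mm wide; open, the fingers measure 114 mm over their backs; the gripper's body (76 mm by 85 mm) begins 54 mm behind the grasp point. The pads swing forward as they close: fully open they stand 13 mm farther back than shut.
Start: joints at [-0.971, 0.04, 0.085, 0, -1.615, -0.334], TCP at [0.158, -0.579, 0.218] pointing down, gripper open.
Joint ranges: [-2.56, 2.56], [-1.29, 2.01], [-1.08, 1.49], [-3.29, 1.98], [-2.81, -0.18], [-2.99, 2.99]. Speed limits (rad/s): [2.57, 2.57, 3.01, 3.14, 3.14, 3.14].

INTERFACE

Orientations are given as a unit quaternion [x, y, z, w].
In Python, from rig import robot, cams gives the robot as it stands. The module is installed in compiled form; this text tells all that it offers.
- The arm moves only by the tool play_rows, never from a script. Its argument "steps" is a list that holds one entry, the list of rows, each a list of 5 numbers: the shift along the tool's x, y, z scaled (see below), then the turn about the tool's z scaled (see below), then the opening, from -1 (shut) to 1 (fully open). A call has exactly 8 rows; each row is the pose to reach, as a shift and turn from the pose measured when the call began, along the tool's axes at that moment; what a row does not reach only later rows make up. The controller multiplies each number of a shift by 10 cm and each number of a turn by 45 degrees. A row lasts 1/8 s, in which the tool goes at most 62.5 mm and 10.7 degrees, less where a joint would pass 70% of its speed; a pose out of reach is approached as far as the arm can. A call with a number of a shift or a turn outside -1 to 1 is refused whole. A call with a gripper value outside its range is refused whole. The fingers move at their own pace and stop on an object; the grip force is fixed at half the most. Time passes only in rows, so rows that repeat a pose let the fingers close, or fill a call up. It gives the time, the measured TCP pose, the force and the opening at its end, in the units of the state.
- robot.get_obs(): the state, without advancing time (a new reading comes with each control period).
- cams.snapshot(name): name is "scene" or "side" or "wrist"; returns a dict with "image" (384x512x3 uint8, red, green, blue), "mtx" (3x3 intrinsics, pixels), "world_from_camera" (4x4, takes a point from camera to world coordinates); the wrist camera has in their place "T_tool_cam" (4x4, takes a point from camera to tool coordinates, whose origin is the TCP and whose axes are the flange's). Camera axes: x right, y up, looking along -z (the intrinsics and any distortion apply to the point x, -y, -z); pixel columns grow to the right and rows downward; lengths in m; the calibration is good to about 2 mm. A picture is of the moment at which its call begins: read the wrist's pose just before it. There is no depth.
- robot.sign_off(): hands the job in, once; it reports no verdict.
The state is a dict: "time_s": time; "joint_pos": joint angles; "qd": joint speeds; "joint_efforts": joint torques, N m; "position": TCP position; "tcp_rot": TCP orientation; "contact_force": force on the tool from outside, world axes, zero at the start; "torque": the same for the moment, N m; "gripper_width": finger opening in m.
Only numpy, scipy, OpenCV 4.12 (cv2) and the standard library are available. Lean on these libraries where they do the work, as an engineer would, in place of code of your own. Each camera call takes 0.05 s, during which the arm holds its last target.

TASK

Unscrew the collet holder's captive screw cap anticlockwise (seen from above) until it meets its stop. Then take the flanged turned pin, the one with the wide collar, out of the wooden rack, carry it over the chip guard, and stop with it upright and centred over the cap's hole, its lower tip about 10 mm above the hole, touching neither holder nor cap. Finish still holding the pin there: do not insert it or let go; don't knock the guard and leave the other pins and the tools on the bench where they are.

Things in the scene. Friction and masses are not known exactly. Their poses are not given: they have to be found in the camera images.
- holder: Bench collet holder, bolted down, on either side of the chip guard. Origin: centre of its underside on the bench; z up. Square dark steel base 100 x 100 x 12 mm, grey round body 74 mm across up to height 40 mm, a neck 42 mm across above it, the steel screw cap on top.
- cap (a joint): Screw cap turning on the holder's axis, rad, growing anticlockwise from above: 0 shut (lug along the holder's -x), 1.45 open, at its stop; starts 0 to 0.35. Knurled steel ring 56 mm across, 57 to 85 mm above the bench. Lug 10 mm wide, 62 to 76 mm high, stands 13 mm out from its side. It does not rise, has 0.12 N m of friction and stays where left. Grip it from above, clear of the lug.
- mouth (a point): Centre of the cap's 30 mm hole (bore 45 mm deep), level with the cap's top face, 85 mm above the bench, on the holder's axis.
- rack: Fixed wooden block 190 x 60 x 40 mm, origin at the centre of its underside, 190 mm long along its own x. Three blind holes 21 mm wide and 30 mm deep in the top, on its x axis at -62, 0 and +62 mm; one ivory plastic pin stands loosely in each, in any order.
- flanged_pin: The pin to take: ivory plastic, the only one with a wide thin collar. Origin: centre of its lower end (tip); z up along its axis. Shank 18 mm diameter from 0 to 42 mm, collar 40 mm diameter from 42 to 50 mm, straight round grip 26 mm diameter from 50 to 94 mm (top). 60 to 130 g. In the rack its tip is 10 mm above the bench.
- plain_pin: Bystander pin in the rack: 18 mm shank and a plain 26 mm barrel without collar, 78 mm tall; origin at its lower end.
- ball_pin: Bystander pin in the rack: 18 mm shank, thin 14 mm neck and a 32 mm ball on top, 90 mm tall; origin at its lower end.
- guard: Chip guard fixed between rack and holder: upright aluminium sheet 380 mm long along its own x, 8 mm thick at its rubber top edge, 120 mm high, on a 40 mm wide foot. Origin: centre of its underside. It runs roughly away from the robot.
- billet: Bystander: upright brass cylinder 30 mm diameter, 45 mm tall, beside the guard; origin at underside.
- bush: Bystander: steel ring 36 mm outside, 22 mm inside, 30 mm tall, beside the guard; origin at underside.
- wrench: Bystander: steel open-ended wrench lying flat beyond the task's things.
- caliper: Bystander: steel sliding caliper 200 mm long lying flat beyond the task's things.
- oiler: Bystander: grey plastic bottle with a black top, 54 mm diameter, 120 mm tall, at the right; origin at underside.
- tin: Bystander: open aluminium tin, 80 mm diameter, 50 mm tall, at the left; origin at underside.
Things that resemble listed ones, but are neither listed nor needed, are in the scene too. What is shaped like the flanged_pin but blue is not meant. Leave any purple look-alike of the holder alone.

How it is judged:
By the outcome, as a careful person would: the job done as asked, in the order asked, and still so for the second after the job is handed in, while the arm keeps its last pose, push and grip.
It also fails if it takes over 58 s, if anything falls off the work surface, if the arm or the gripper's body presses on something with over 40 N, if the wrist force passes 120 N, or if a joint passes its speed limit or range.

## Working session

There is one attempt and no reset: what is moved stays moved. The work goes in short steps, Python scripts to look and compute and a tool call to move; the robot and the scene stay as the last step left them, time stands still between calls to the robot, and variables do not carry over. Pictures are saved under pics/ and viewed, and the job is handed in when it is done.

Besides the shell and the picture viewer there is one more tool, called after ">>>" as name(argument=value, ...) on one line, values as JSON. play_rows: Moves the arm, as the interface text tells. Shifts and turns lie within -1 to 1; 1 stands for 10 cm of shift or 45 degrees of turn. Its arguments: {"type":"object","properties":{"steps":{"type":"array"}},"required":["steps"]}

```bash
mkdir -p pics
cat > h.py <<'E'
import numpy as np, cv2
from rig import robot, cams
from scipy.spatial.transform import Rotation as R
def snap(n,fn=None):
    o=robot.get_obs(); s=cams.snapshot(n)
    if fn: cv2.imwrite('pics/'+fn,s['image'][:,:,::-1])
    if n=='wrist':
        T=np.eye(4);T[:3,:3]=R.from_quat(o['tcp_rot']).as_matrix();T[:3,3]=o['position']
        s['wfc']=T@s['T_tool_cam']
    else: s['wfc']=s['world_from_camera']
    return s
def ray(s,u,v):
    p=cv2.undistortPoints(np.array([[[u,v]]],float),s['mtx'],s.get('dist'))[0,0]
    d=s['wfc'][:3,:3]@np.array([p[0],-p[1],-1]); return s['wfc'][:3,3],d
def onz(s,u,v,z):
    c,d=ray(s,u,v); return c+d*(z-c[2])/d[2]
def proj(s,P):
    P=np.atleast_2d(P); q=(np.linalg.inv(s['wfc'])@np.c_[P,np.ones(len(P))].T)[:3]
    q=s['mtx']@np.array([q[0],-q[1],-q[2]]); return (q[:2]/q[2]).T
E
python3 - <<'E'
from h import *
print(robot.get_obs())
for n in('scene','side','wrist'):
    s=snap(n,n+'0.png'); print(n,s.keys(),s['mtx'],s['wfc'])
E
```

```text
{'time_s': 0.0, 'joint_pos': array([-9.71272461e-01,  4.08158814e-02,  8.37847926e-02, -4.74042889e-04,
       -1.61551698e+00, -3.33678828e-01]), 'qd': array([ 1.14564758e-03, -3.77460353e-04,  2.81585635e-04, -7.88588252e-05,
        1.51167124e-03, -3.81461685e-04]), 'joint_efforts': array([ 2.79720780e-04, -3.68196201e+01,  3.47415841e+01,  6.93232477e+00,
       -5.38864871e-03,  3.52942102e-06]), 'position': array([ 0.15760342, -0.57855219,  0.21746024]), 'tcp_rot': array([-1.32541686e-01,  9.91177017e-01,  8.88766314e-04, -1.82533414e-04]), 'contact_force': array([-0.74914079,  0.25284243, -0.15318942]), 'torque': array([-0.0307808 ,  0.00291798, -0.00977414]), 'gripper_width': 0.08508744536866265}
scene dict_keys(['image', 'mtx', 'world_from_camera', 'wfc']) [[409.9893817    0.         250.92524308]
 [  0.         409.9893817  187.03936667]
 [  0.           0.           1.        ]] [[-0.81969508 -0.39096292  0.41862629  1.04615767]
 [ 0.57249377 -0.53528144  0.62106736  0.72952437]
 [-0.01873143  0.7487468   0.6625914   0.83343714]
 [ 0.          0.          0.          1.        ]]
side dict_keys(['image', 'mtx', 'world_from_camera', 'wfc']) [[467.51464011   0.         259.31428964]
 [  0.         467.51464011 182.91112229]
 [  0.           0.           1.        ]] [[-0.83579531  0.4093371  -0.36590892  0.11547653]
 [-0.5490195  -0.62902158  0.55037209  0.66935542]
 [-0.00487689  0.66088955  0.75046733  1.0273457 ]
 [ 0.          0.          0.          1.        ]]
wrist dict_keys(['image', 'mtx', 'T_tool_cam', 'wfc']) [[279.69590675   0.         253.75276284]
 [  0.         279.69590675 190.06187179]
 [  0.           0.           1.        ]] [[-0.26257084 -0.928849   -0.2613352   0.09130403]
 [ 0.96490983 -0.25209352 -0.07347025 -0.59725945]
 [ 0.00236186 -0.27145605  0.96244794  0.37287635]
 [ 0.          0.          0.          1.        ]]
```

View pics/scene0.png

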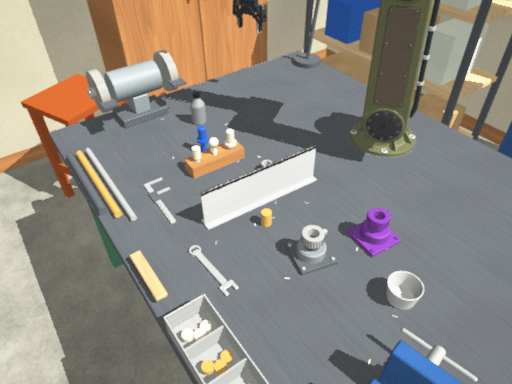

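View pics/side0.png

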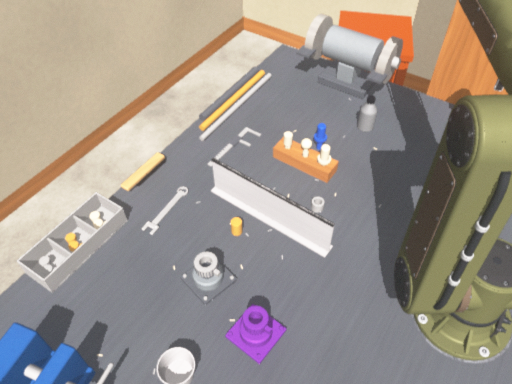

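View pics/wrist0.png

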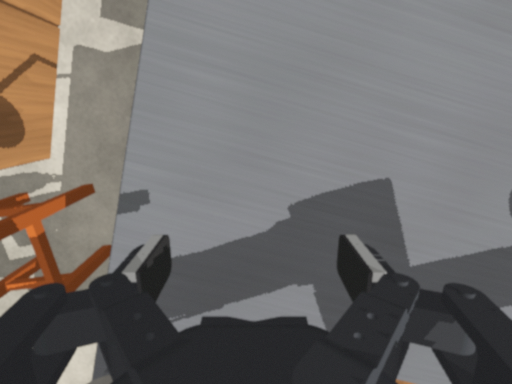

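The grey holder is at scene (312,245) and side (206,270), with the purple look-alike at scene (376,230). The rack is at scene (215,158), and the blue decoy stands behind it at scene (202,137). Next I'll view close crops.

Run:
```python
import cv2,numpy as np
a=cv2.imread('pics/scene0.png');b=cv2.imread('pics/side0.png')
c=lambda i,x,y,w,h:cv2.resize(i[y:y+h,x:x+w],(400,300),interpolation=cv2.INTER_CUBIC)
cv2.imwrite('pics/crops.png',np.vstack([np.hstack([c(a,170,115,88,66),c(b,262,115,88,66)]),np.hstack([c(a,275,215,72,54),c(b,170,245,72,54)])]))
```

```text
(no output)
```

View pics/crops.png

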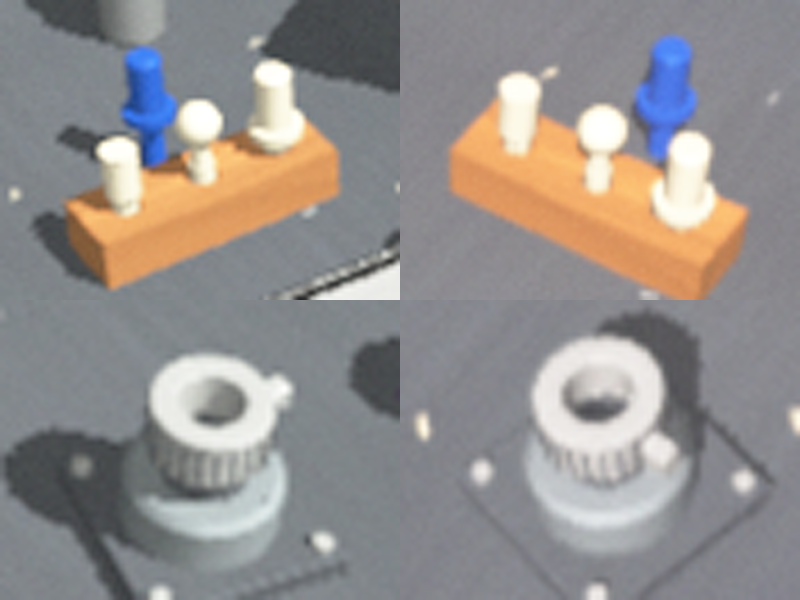

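Run:
```python
from h import *
A=snap('scene');B=snap('side')
def two(a,b):
    c1,d1=ray(A,*a);c2,d2=ray(B,*b);M=np.c_[d1,-d2];t=np.linalg.lstsq(M,c2-c1,rcond=None)[0]
    p,q=c1+d1*t[0],c2+d2*t[1];return (p+q)/2,np.linalg.norm(p-q)
for n,a,b,z in[('cap',(313.3,233.2),(206,261.6),.085),('pin',(230.1,130.2),(325.8,146.2),.104),('lug',(325.8,231.2),(216.8,272),.072),('guard near',(317,153),(331,250-22),.12),('guard far',(204,192),(213,165),.12),
  ('plain',(170+118*.22,115+143*.22),(262+119*.22,115+80*.22),.088),('ball',(170+199*.22,115+121*.22),(262+202*.22,115+131*.22),.084),('blue',(170+143*.22,115+53*.22),(262+272*.22,115+45*.22),.094)]:
    print(n,onz(A,*a,z).round(4),onz(B,*b,z).round(4),*[np.round(x,4) for x in two(a,b)])
```

```text
cap [0.5477 0.2566 0.085 ] [0.5448 0.2515 0.085 ] [0.5454 0.2524 0.082 ] 0.0041
pin [ 0.4823 -0.2177  0.104 ] [ 0.4841 -0.2257  0.104 ] [ 0.4823 -0.2206  0.1053] 0.0057
lug [0.5095 0.2616 0.072 ] [0.5124 0.2543 0.072 ] [0.5104 0.2589 0.0741] 0.0069
guard near [0.3567 0.0518 0.12  ] [0.3362 0.0304 0.12  ] [0.3381 0.0271 0.1037] 0.0136
guard far [0.7051 0.0048 0.12  ] [0.6969 0.0182 0.12  ] [0.7035 0.0079 0.1153] 0.0114
plain [ 0.6042 -0.2256  0.088 ] [ 0.6108 -0.2317  0.088 ] [ 0.6066 -0.2233  0.0931] 0.0053
ball [ 0.5435 -0.22    0.084 ] [ 0.5438 -0.2233  0.084 ] [ 0.5432 -0.2217  0.0841] 0.0023
blue [ 0.539  -0.3042  0.094 ] [ 0.5408 -0.3097  0.094 ] [ 0.5392 -0.3056  0.0953] 0.0038
```

Candidates for the pin, by scene pixel:
- Ivory flanged pin at (230,138). It has the wide collar and is at the rack end nearest the robot, so I choose this one.
- Plain pin at (196,153).
- Ball pin at (214,145).
- Blue flanged decoy at (202,137).
- Ivory bits in the tray at (195,330).

The crop confirms the choice. The holder is the grey one, and its cap is at about (0.546, 0.254). I'll move off towards the rack.

>>> play_rows(steps=[[[-0.3,0.22,-0.1,0,1],[-0.65,0.5,-0.2,0,1],[-1,0.75,-0.2,0,1],[-1,0.75,-0.2,0,1],[-1,0.75,-0.2,0,1],[-1,0.75,-0.2,0,1],[-1,0.75,-0.2,0,1],[-1,0.75,-0.2,0,1]]])

```text
time_s: 1.25
position: [0.234, -0.4804, 0.2379]
tcp_rot: [-0.132, 0.991, 0.001, -0.0]
contact_force: [-0.3, 0.0, 0.5]
gripper_width: 0.0853
```

>>> play_rows(steps=[[[-0.3,0.27,0,0,1],[-0.65,0.6,0,0,1],[-1,0.9,0,0,1],[-1,0.9,0,0,1],[-1,0.9,0,0,1],[-1,0.9,0,0,1],[-1,0.9,0,0,1],[-1,0.9,0,0,1]]])

```text
time_s: 2.25
position: [0.3066, -0.3678, 0.2378]
tcp_rot: [-0.132, 0.991, 0.001, -0.0]
contact_force: [1.0, 1.0, -0.0]
gripper_width: 0.0855
```

>>> play_rows(steps=[[[-0.3,0.33,0,0,1],[-0.65,0.65,0,0,1],[-1,1,0,0,1],[-1,1,0,0,1],[-1,1,0,0,1],[-1,1,0,0,1],[-1,1,0,0,1],[-1,1,0,0,1]]])

```text
time_s: 3.25
position: [0.3768, -0.2457, 0.2379]
tcp_rot: [-0.131, 0.991, 0.001, -0.0]
contact_force: [0.1, -0.1, 0.5]
gripper_width: 0.0855
```

Run:
```python
from h import *
o=robot.get_obs();print(o['time_s'],o['position'],o['joint_pos'])
s=snap('wrist','w1.png');print(s['wfc'][:3,3]);print(proj(s,[[.483,-.222,.104],[.546,.254,.085]]))
```

```text
3.25 [ 0.3767728  -0.24565962  0.23785606] [-1.26616866e-01 -3.62351589e-01 -2.35363319e-01 -1.08018103e-03
 -1.69904829e+00 -1.18157133e+00]
[ 0.31050152 -0.26406502  0.39323336]
[[249.66208263 269.32548349]
 [563.75162991 377.1227783 ]]
```

View pics/w1.png

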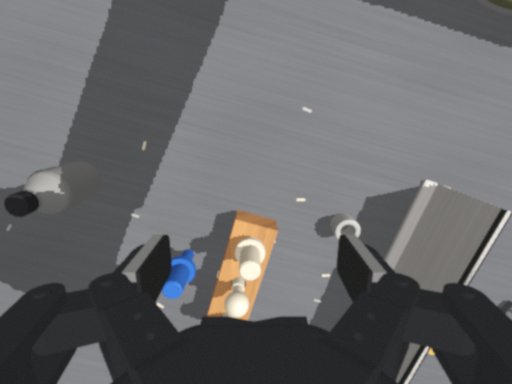

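The wrist view shows the flanged pin's top at (250,268). The estimate projects to (249.7,269.3), so it agrees. Next I'll cross the guard to the cap.

>>> play_rows(steps=[[[-0.2,0.33,0,0.12,1],[-0.4,0.65,0,0.24,1],[-0.6,1,0,0.36,1],[-0.6,1,0,0.5,1],[-0.6,1,0,0.5,1],[-0.6,1,0,0.5,1],[-0.6,1,0,0.5,1],[-0.6,1,0,0.5,1]]])

```text
time_s: 4.3
position: [0.4087, -0.1337, 0.2379]
tcp_rot: [0.065, 0.998, 0.001, -0.001]
contact_force: [0.3, -0.1, -0.1]
gripper_width: 0.0853
```

>>> play_rows(steps=[[[-0.1,0.33,0,0,1],[-0.2,0.65,0,0,1],[-0.2,1,0,0,1],[-0.2,1,0,0,1],[-0.2,1,0,0,1],[-0.2,1,0,0,1],[-0.2,1,0,0,1],[-0.2,1,0,0,1]]])

```text
time_s: 5.3
position: [0.4414, -0.0375, 0.238]
tcp_rot: [0.065, 0.998, 0.001, -0.001]
contact_force: [1.0, -0.3, -0.5]
gripper_width: 0.0852
```

>>> play_rows(steps=[[[-0.1,0.33,0,0,1],[-0.2,0.65,0,0,1],[-0.2,1,0,0,1],[-0.2,1,0,0,1],[-0.2,1,0,0,1],[-0.2,1,0,0,1],[-0.2,1,0,0,1],[-0.2,1,0,0,1]]])

```text
time_s: 6.3
position: [0.4743, 0.0587, 0.2383]
tcp_rot: [0.066, 0.998, 0.001, -0.0]
contact_force: [0.4, -0.6, -0.2]
gripper_width: 0.0853
```

>>> play_rows(steps=[[[-0.1,0.33,0,0,1],[-0.2,0.65,0,0,1],[-0.2,1,0,0,1],[-0.2,1,0,0,1],[-0.2,1,0,0,1],[-0.2,1,0,0,1],[-0.2,1,0,0,1],[-0.2,1,0,0,1]]])

```text
time_s: 7.3
position: [0.5072, 0.1548, 0.2386]
tcp_rot: [0.066, 0.998, 0.001, -0.0]
contact_force: [-0.4, 0.3, -0.4]
gripper_width: 0.0856
```

Run:
```python
from h import *
o=robot.get_obs();print(o['time_s'],o['position'],o['joint_pos'])
s=snap('wrist','w2.png');print(s['wfc'][:3,3]);print(proj(s,[[.546,.254,.085]]))
```

```text
7.3 [0.50717662 0.15480306 0.23856696] [ 6.74713635e-01 -1.42399209e-01 -5.39234277e-02 -1.57271728e-03
 -1.65862934e+00 -2.37738018e+00]
[0.43904805 0.16312701 0.39393901]
[[343.19028835 196.02241064]]
```

View pics/w2.png

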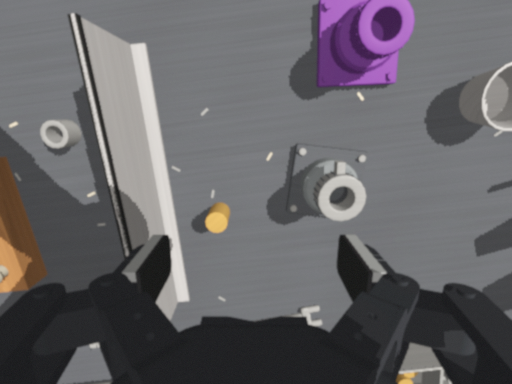

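Run:
```python
import cv2
a=cv2.imread('pics/w2.png')[130:235,270:410]
cv2.imwrite('pics/c2.png',cv2.resize(a,(700,525),interpolation=cv2.INTER_CUBIC))
```

```text
(no output)
```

View pics/c2.png

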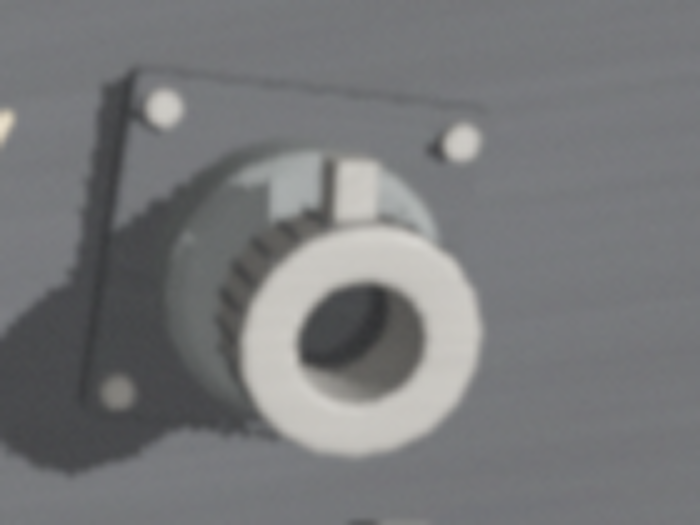

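The crop shows the cap centre at about (342.2,198), the lug's outer end at (341.4,162.2) and three base corners.

Run:
```python
from h import *
s=snap('wrist')
f=lambda u,v,z:onz(s,270+u/5,130+v/5,z)
c=f(361,340,.085);l=f(357,160,.076);l2=f(355,192,.076);print(c,l,l2,np.degrees(np.arctan2(*(l-c)[1::-1])))
q=[f(135,70,.012),f(485,108,.012),f(82,400,.012)];print(q,(q[1]+q[2])/2)
for a,b in((0,1),(0,2)):
  d=q[b]-q[a];print(np.degrees(np.arctan2(d[1],d[0])),np.linalg.norm(d))
```

```text
[0.54823491 0.25284607 0.085     ] [0.50785472 0.25656011 0.076     ] [0.51529038 0.25574761 0.076     ] 174.7449074246387
[array([0.48903203, 0.21677585, 0.012     ]), array([0.5119222 , 0.31075095, 0.012     ]), array([0.58158316, 0.19302564, 0.012     ])] [0.54675268 0.2518883  0.012     ]
76.3106389605559 0.09672269771728788
-14.392519300791923 0.09554990321352957
```

>>> play_rows(steps=[[[-0.1,0.33,0,0,1],[-0.2,0.65,0,0,1],[-0.27,1,0.3,0,1],[-0.27,1,0.6,0,1],[-0.27,1,0.9,0,1],[-0.27,1,0.9,0,1],[-0.27,1,0.9,0,1],[-0.27,1,0.9,0,1]]])

```text
time_s: 8.4
position: [0.5477, 0.251, 0.1506]
tcp_rot: [0.066, 0.998, 0.002, 0.001]
contact_force: [-0.6, -0.3, -0.0]
gripper_width: 0.0852
```

Run:
```python
from h import *
o=robot.get_obs();print(o['time_s'],o['position'],o['joint_pos'])
Rm=R.from_quat(o['tcp_rot']).as_matrix();print(Rm.T@(np.array([.547,.2525,.067])-o['position']))
s=snap('wrist','w3.png');print(proj(s,[[.547,.2525,.085]]))
```

```text
8.4 [0.54769949 0.25100593 0.15061982] [ 7.61351843e-01  4.67840561e-02 -3.11982403e-02 -9.65011885e-04
 -1.48936736e+00 -2.46361346e+00]
[0.00100752 0.00111448 0.0836226 ]
[[255.44281265 196.45376229]]
```

View pics/w3.png

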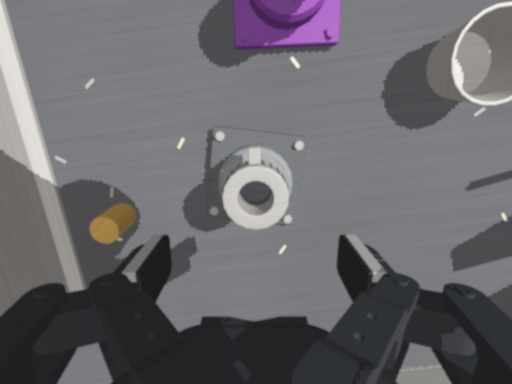

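The cap is centred between the jaws at (255,196). I'll go down and close on it.

>>> play_rows(steps=[[[0.01,0.01,0.25,0,1],[0.01,0.01,0.5,0,1],[0.01,0.01,0.7,0,1],[0.01,0.01,0.84,0,1],[0.01,0.01,0.84,0,1],[0.01,0.01,0.84,0,-1],[0.01,0.01,0.84,0,-1],[0.01,0.01,0.84,0,-1]]])

```text
time_s: 9.45
position: [0.5492, 0.251, 0.0716]
tcp_rot: [0.066, 0.998, 0.001, 0.004]
contact_force: [-3.0, -7.5, 18.5]
gripper_width: 0.0322
```

Run:
```python
from h import *
o=robot.get_obs();print(o)
```

```text
{'time_s': 9.45, 'joint_pos': array([ 0.76290821,  0.07580313, -0.14792392,  0.00439733, -1.34076987,
       -2.46610742]), 'qd': array([-0.00500604, -0.01104361,  0.01101854,  0.01540514, -0.00454199,
        0.002499  ]), 'joint_efforts': array([ 4.08196405e+00, -2.76709718e+01,  2.74822569e+01,  1.90311648e+00,
        2.80753613e+00,  2.03253870e-02]), 'position': array([0.54915121, 0.25101402, 0.07156805]), 'tcp_rot': array([6.56591318e-02, 9.97834840e-01, 8.75156519e-04, 3.70731631e-03]), 'contact_force': array([-3.00788591, -7.5030303 , 18.50966227]), 'torque': array([-2.91375527,  0.81020776, -0.07020911]), 'gripper_width': 0.032210593025571034}
```

Run:
```python
from h import *
s=snap('wrist','w4.png');a=snap('scene','s4.png');b=snap('side','d4.png');print(robot.get_obs()['gripper_width'])
A=a['image'][190:280,260:380,::-1];B=b['image'][215:305,150:270,::-1]
r=lambda i:cv2.resize(i,(400,300),interpolation=cv2.INTER_CUBIC)
cv2.imwrite('pics/c4.png',np.hstack([r(A),r(B)]))
```

```text
0.00851665656839902
```

View pics/w4.png

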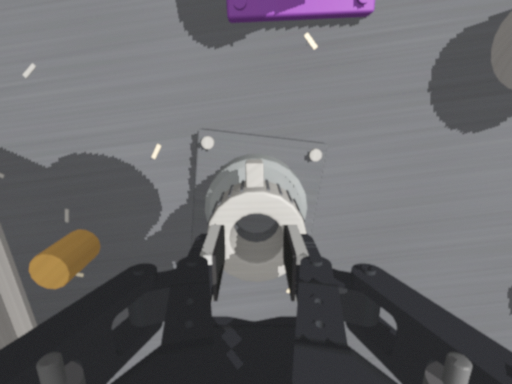

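View pics/c4.png

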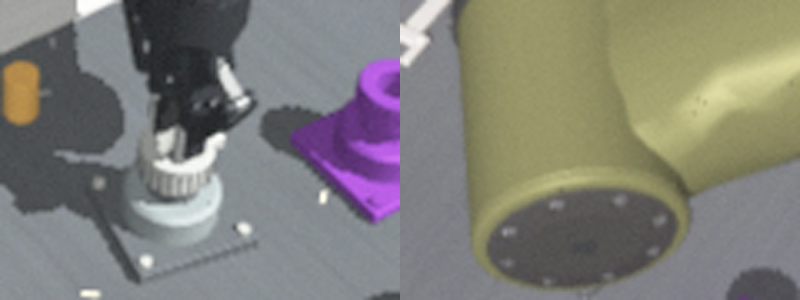

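Run:
```python
from h import *
s=snap('wrist','w5.png');T=s['T_tool_cam'];K=s['mtx'];print(T.round(4))
o=robot.get_obs();print(o['time_s'],o['position'],o['contact_force'],o['gripper_width'])
# w3 open pads: inner edges left/right
for l,r in (((170,237),(338,237)),((163,292),(348,292)),((137,285),(372,280))):
  L=T[:3,:3]@[(l[0]-K[0,2])/K[0,0],-(l[1]-K[1,2])/K[1,1],-1];Rr=T[:3,:3]@[(r[0]-K[0,2])/K[0,0],-(r[1]-K[1,2])/K[1,1],-1]
  k=.085/abs(L[1]-Rr[1]);print(T[:3,3]+L*k,T[:3,3]+Rr*k)
```

```text
[[-2.000e-04  9.625e-01  2.713e-01  6.870e-02]
 [ 1.000e+00  5.000e-04 -1.000e-03 -5.000e-04]
 [-1.100e-03  2.713e-01 -9.625e-01 -1.553e-01]
 [ 0.000e+00  0.000e+00  0.000e+00  1.000e+00]]
9.65 [0.54849539 0.25221319 0.06977904] [ 0.06526728  0.91098455 -0.6689998 ] 0.0015358907788358142
[ 0.00750212 -0.04269861 -0.02551656] [ 0.00748556  0.04230139 -0.02561144]
[-0.0111929  -0.04204552 -0.04429649] [-0.01120946  0.04295448 -0.04439137]
[ 0.0082533  -0.04259939 -0.06722399] [ 0.00997742  0.04240061 -0.0668283 ]
```

View pics/w5.png

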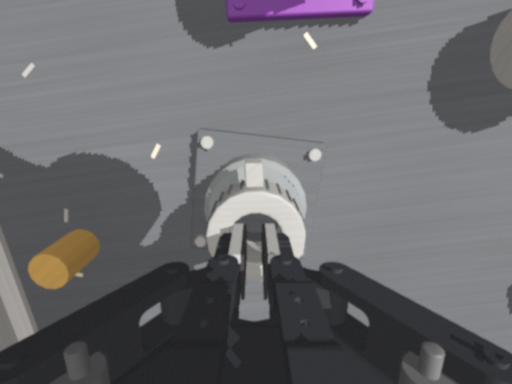

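The fingers closed above the cap and into the hole (tips at (235–275,225)). So the tips stand further back than I assumed. I'll lift straight out shut and measure where they are.

>>> play_rows(steps=[[[0,0,-0.2,0,-1],[0,0,-0.4,0,-1],[0,0,-0.6,0,-1],[0,0,-0.6,0,-1],[0,0,-0.6,0,-1],[0,0,-0.6,0,-1],[0,0,-0.6,0,-1],[0,0,-0.6,0,-1]]])

```text
time_s: 10.65
position: [0.548, 0.2519, 0.1294]
tcp_rot: [0.066, 0.998, 0.002, 0.003]
contact_force: [0.1, -0.7, -0.7]
gripper_width: 0.0001
```

Run:
```python
from h import *
o=robot.get_obs();print(o['time_s'],o['position'],o['contact_force'],o['gripper_width'])
s=snap('wrist','w6.png');a=snap('scene','s6.png')
p=o['position'];P=[p+[0,0,d] for d in(-.011,0,.015,.03)]
u=proj(a,P);v=proj(s,P);print(u,v)
A=a['image'][170:260,260:380,::-1].copy()
A=cv2.resize(A,(800,600),interpolation=cv2.INTER_CUBIC)
for q in u: cv2.circle(A,tuple(int(x) for x in (q-[260,170])*800/120),4,(0,0,255),1)
cv2.imwrite('pics/c6.png',A)
```

```text
10.65 [0.54803385 0.25186648 0.12940079] [ 0.06345619 -0.67096322 -0.7073553 ] 0.00013838189649352487
[[313.01113079 222.61718843]
 [313.38989652 219.40885737]
 [313.91564719 214.95549199]
 [314.45237787 210.4091205 ]] [[254.11503048 222.91046736]
 [254.2457141  230.02662427]
 [254.45288597 241.30782094]
 [254.70293511 254.92382702]]
```

View pics/w6.png

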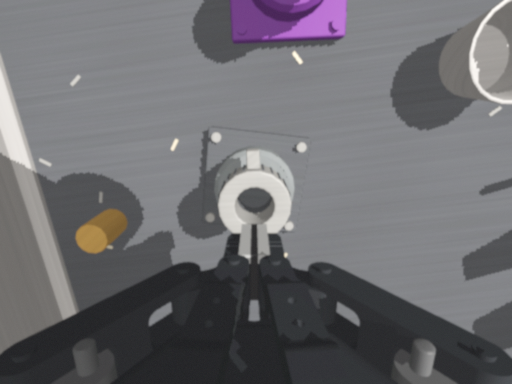

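View pics/c6.png

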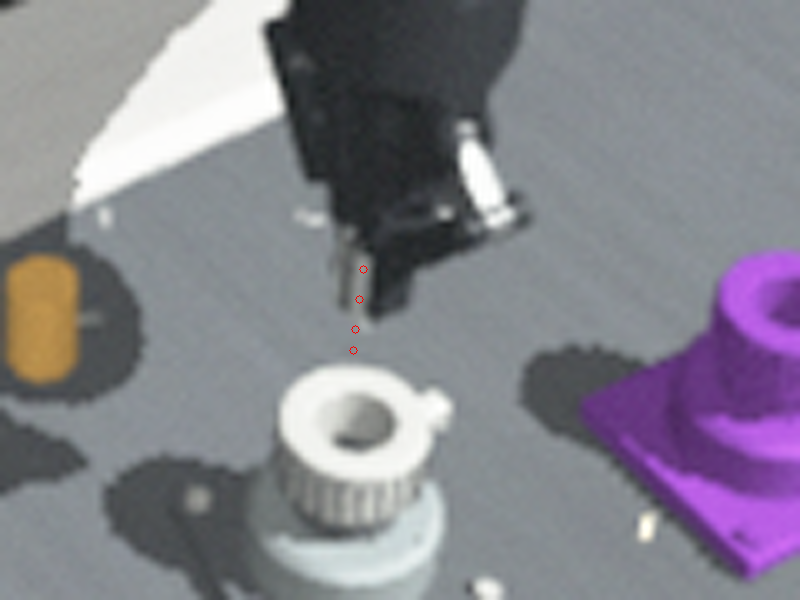

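The scene crop puts the shut tips about 10 mm behind the TCP rather than 11 mm ahead. The contact on the cap's top face at 32 mm opening agrees with that. So I'll use a TCP height of about 0.043 for the cap grip. First I'll open.

>>> play_rows(steps=[[[0.01,0.01,0,0,1],[0.01,0.01,0,0,1],[0.01,0.01,0,0,1],[0.01,0.01,0,0,1],[0.01,0.01,0,0,1],[0.01,0.01,0.1,0,1],[0.01,0.01,0.25,0,1],[0.01,0.01,0.25,0,1]]])

```text
time_s: 11.75
position: [0.5463, 0.2525, 0.102]
tcp_rot: [0.066, 0.998, 0.001, 0.001]
contact_force: [0.4, 0.7, -0.5]
gripper_width: 0.0858
```

Run:
```python
from h import *
o=robot.get_obs();print(o['time_s'],o['position'],o['contact_force'],o['gripper_width'])
s=snap('wrist','w7.png');a=snap('scene','s7.png')
cv2.imwrite('pics/c7.png',np.hstack([cv2.resize(s['image'][130:340,110:390,::-1],(400,300)),cv2.resize(a['image'][170:260,260:380,::-1],(400,300),interpolation=cv2.INTER_CUBIC)]))
```

```text
11.75 [0.54633393 0.25250178 0.10203249] [ 0.36744757  0.74746277 -0.49961917] 0.08584259011388544
```

View pics/c7.png

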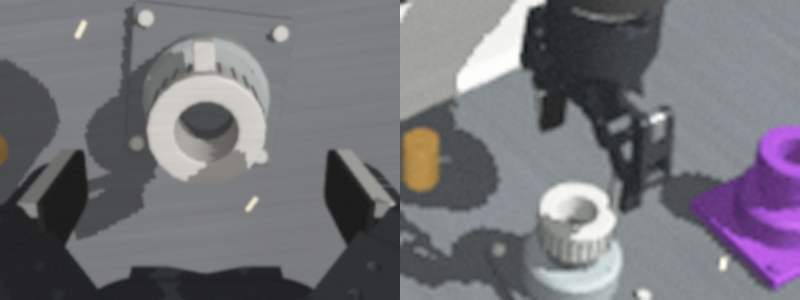

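The cap sits midway between the open jaws and they are clear of it. I'll descend.

>>> play_rows(steps=[[[-0.01,0,0.2,0,1],[-0.01,0,0.4,0,1],[-0.01,0,0.59,0,1],[-0.01,0,0.59,0,1],[-0.01,0,0.59,0,1],[-0.01,0,0.59,0,1],[-0.01,0,0.59,0,0.5],[-0.01,0,0.59,0,0.4]]])

```text
time_s: 12.85
position: [0.5487, 0.2531, 0.0456]
tcp_rot: [0.066, 0.998, 0.002, 0.003]
contact_force: [-0.4, 0.4, 0.3]
gripper_width: 0.0601
```

Run:
```python
from h import *
o=robot.get_obs();print(o['time_s'],o['position'],o['contact_force'],o['gripper_width'])
s=snap('wrist','w8.png');a=snap('scene','s8.png')
cv2.imwrite('pics/c8.png',np.hstack([cv2.resize(s['image'][130:340,110:390,::-1],(400,300)),cv2.resize(a['image'][190:280,260:380,::-1],(400,300),interpolation=cv2.INTER_CUBIC)]))
```

```text
12.85 [0.54874111 0.25313061 0.04558382] [-0.38289751  0.39381659  0.276719  ] 0.06011130463467252
```

View pics/c8.png

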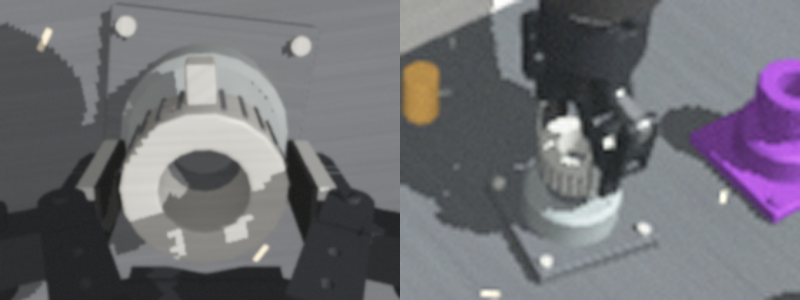

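The jaws now straddle the cap at its sides, with the lug clear at crop (200,80). I'll close.

>>> play_rows(steps=[[[0.01,0,0.03,0,0.4],[0.01,0,0.03,0,-1],[0.01,0,0.03,0,-1],[0.01,0,0.03,0,-1],[0.01,0,0.03,0,-1],[0.01,0,0.03,0,-1],[0.01,0,0.03,-0.1,-1],[0.01,0,0.03,-0.2,-1]]])

```text
time_s: 13.95
position: [0.5475, 0.2525, 0.0427]
tcp_rot: [-0.014, 1.0, 0.001, 0.003]
contact_force: [-4.3, -3.8, 4.7]
gripper_width: 0.055
```

Run:
```python
from h import *
o=robot.get_obs();print(o['time_s'],o['position'],o['contact_force'],o['torque'],o['gripper_width'],np.degrees(o['joint_pos'][[0,5]].sum())+180)
```

```text
13.95 [0.54749548 0.25249056 0.04266463] [-4.33069777 -3.75339356  4.74648996] [-1.57710845  1.32125134 -0.10254581] 0.054983419738461985 91.54217859964693
```

>>> play_rows(steps=[[[0,0,0,-0.15,-1],[0,0,0,-0.3,-1],[0,0,0,-0.45,-1],[0,0,0,-0.6,-1],[0,0,0,-0.75,-1],[0,0,0,-0.9,-1],[0,0,0,-1,-1],[0,0,0,-1,-1]]])

```text
time_s: 14.95
position: [0.5479, 0.2514, 0.0427]
tcp_rot: [-0.395, 0.918, -0.001, 0.003]
contact_force: [1.1, -5.4, 3.1]
gripper_width: 0.0549
```

Run:
```python
from h import *
o=robot.get_obs();print(o['time_s'],o['position'],o['contact_force'],o['torque'],o['gripper_width'],np.degrees(o['joint_pos'][[0,5]].sum())+180)
```

```text
14.95 [0.54790693 0.25139188 0.0426827 ] [ 1.05311939 -5.41141317  3.10476606] [-1.59165795  0.11754488  0.07545425] 0.05488412883349748 136.53855310299926
```

>>> play_rows(steps=[[[0,0,0,-0.1,-1],[0,0,0,-0.2,-1],[0,0,0,-0.3,-1],[0,0,0,-0.36,-1],[0,0,0,-0.4,-1],[0,0,0,-0.44,-1],[0,0,0,-0.48,-1],[0,0,0,-0.5,-1]]])

```text
time_s: 15.95
position: [0.5484, 0.2511, 0.0427]
tcp_rot: [-0.566, 0.825, -0.001, 0.003]
contact_force: [3.2, -4.1, 1.5]
gripper_width: 0.0549
```

Run:
```python
from h import *
o=robot.get_obs();print(o['time_s'],o['position'],o['contact_force'],o['torque'],o['gripper_width'],np.degrees(o['joint_pos'][[0,5]].sum())+180)
s=snap('wrist','w9.png')
```

```text
15.95 [0.54840922 0.2510599  0.04271139] [ 3.19570367 -4.06536077  1.49914438] [-0.96282386 -0.66418047 -2.93905716] 0.05491202530606969 158.83498130508656
```

View pics/w9.png

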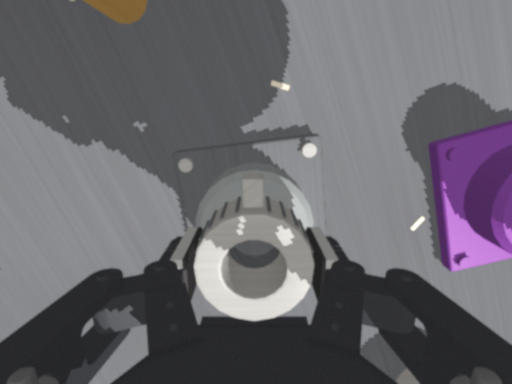

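The moment about z jumped to −2.9 N m at a turn of 76° (74° expected), so the cap is hard on its stop. I'll release and lift.

>>> play_rows(steps=[[[0,0,0,0,1],[0,0,0,0,1],[0,0,0,0,1],[0,0,0,0,1],[0,0,0,0,1],[0,0,-0.3,0,1],[0,0,-0.7,0,1],[0,0,-1,0,1]]])

```text
time_s: 17.0
position: [0.5481, 0.251, 0.1447]
tcp_rot: [-0.566, 0.825, -0.001, 0.004]
contact_force: [0.6, 0.1, 0.6]
gripper_width: 0.0854
```

Run:
```python
from h import *
o=robot.get_obs();print(o['time_s'],o['position'],o['tcp_rot'],o['joint_pos'],o['gripper_width'])
s=snap('wrist','w10.png')
f=cv2.resize(s['image'][130:235,190:330,::-1],(700,525),interpolation=cv2.INTER_CUBIC);cv2.imwrite('pics/c10.png',f)
print(proj(s,[[.547,.2525,.085]]))
```

```text
17.0 [0.54812637 0.25100983 0.14474365] [-0.56578967  0.82454064 -0.00098318  0.00371729] [ 0.76342715  0.04456803 -0.04566554  0.00315487 -1.47354322 -1.13172738] 0.08539047983154101
[[256.17617525 200.76526842]]
```

View pics/c10.png

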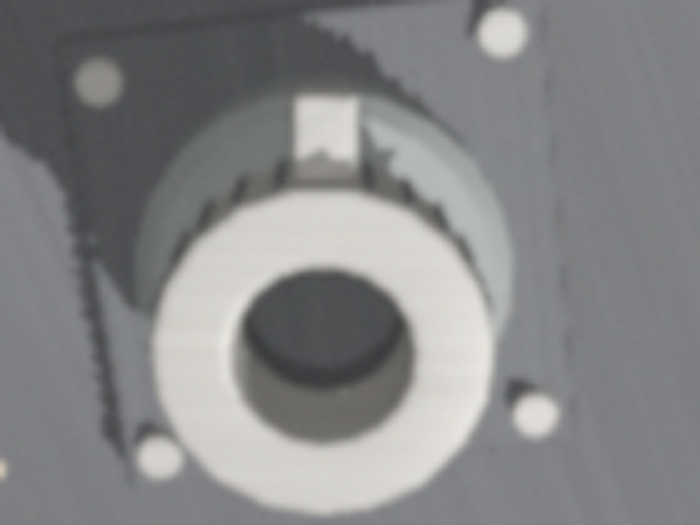

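Run:
```python
from h import *
s=snap('wrist')
f=lambda u,v,z:onz(s,190+u/5,130+v/5,z)
c=f(323,352,.085);h=f(324,356,.085);l=f(327,97,.076);print(c,h,l,np.degrees(np.arctan2(*(l-c)[1::-1]))%360)
# diag of bolts (z~.015)
print([(f(*a,.015)+f(*b,.015))[:2]/2 for a,b in(((98,82),(535,413)),((502,33),(158,457)))])
# same for w3/w2 bolts
import numpy as np
b=[f(*p,.015) for p in((98,82),(502,33),(535,413),(158,457))]
for i in range(4):
  d=b[(i+1)%4]-b[i];print(np.degrees(np.arctan2(d[1],d[0])),np.linalg.norm(d))
```

```text
[0.5505572  0.25390032 0.085     ] [0.55065273 0.25460872 0.085     ] [0.53536813 0.21603914 0.076     ] 248.14042723213498
[array([0.55131575, 0.25472654]), array([0.55172354, 0.2549697 ])]
165.83099541184998 0.08349933810106619
76.01470627277203 0.08320385899202383
-13.712139750523823 0.08417373774408612
-104.44562378965841 0.08387558588195797
```

The lug points to 248°, which is about 82.4° from the holder's −x; the stop is at 83.1°. With the torque spike, I take the cap as fully open. Now to the pin.

>>> play_rows(steps=[[[0.3,0,-0.3,0.1,1],[0.6,-0.1,-0.6,0.3,1],[1,-0.2,-0.6,0.5,1],[1,-0.2,-0.6,0.7,1],[1,-0.2,-0.6,0.7,1],[1,-0.2,-0.6,0.7,1],[1,-0.2,-0.6,0.7,1],[1,-0.2,-0.6,0.7,1]]])

```text
time_s: 18.1
position: [0.5315, 0.1512, 0.2066]
tcp_rot: [-0.321, 0.947, 0.001, 0.006]
contact_force: [-0.3, -0.6, 0.4]
gripper_width: 0.0853
```

>>> play_rows(steps=[[[0.3,-0.3,0,0,1],[0.6,-0.6,0,0,1],[0.88,-0.89,0,0,1],[0.88,-0.89,0,0,1],[0.88,-0.89,0,0,1],[0.88,-0.89,0,0,1],[0.88,-0.89,0,0,1],[0.88,-0.89,0,0,1]]])

```text
time_s: 19.1
position: [0.5159, 0.0275, 0.2056]
tcp_rot: [-0.322, 0.947, 0.001, 0.006]
contact_force: [0.7, -1.3, 0.6]
gripper_width: 0.0849
```

>>> play_rows(steps=[[[0.3,-0.3,0,0,1],[0.6,-0.6,0,0,1],[0.88,-0.89,0,0,1],[0.88,-0.89,0,0,1],[0.88,-0.89,0,0,1],[0.88,-0.89,0,0,1],[0.88,-0.89,0,0,1],[0.88,-0.89,0,0,1]]])

```text
time_s: 20.1
position: [0.5004, -0.0962, 0.2048]
tcp_rot: [-0.322, 0.947, 0.001, 0.006]
contact_force: [0.9, 0.5, 0.4]
gripper_width: 0.0853
```

>>> play_rows(steps=[[[0.3,-0.3,0,0.15,1],[0.6,-0.6,0,0.3,1],[0.88,-0.89,0,0.5,1],[0.88,-0.89,0,0.7,1],[0.88,-0.89,0,0.83,1],[0.88,-0.89,0,0.83,1],[0.88,-0.89,0,0.83,1],[0.88,-0.89,0,0.83,1]]])

```text
time_s: 21.1
position: [0.4851, -0.2203, 0.204]
tcp_rot: [-0.003, 1.0, 0.003, 0.006]
contact_force: [1.0, -0.1, -1.1]
gripper_width: 0.0855
```

Run:
```python
from h import *
o=robot.get_obs();print(o['time_s'],o['position'],o['tcp_rot'],o['joint_pos'],o['gripper_width'])
s=snap('wrist','w11.png')
f=cv2.resize(s['image'][120:300,140:380,::-1],(800,600),interpolation=cv2.INTER_CUBIC);cv2.imwrite('pics/c11.png',f)
print((proj(s,[[.483,-.2215,.104]])-[140,120])*800/240)
```

```text
21.1 [ 0.48506585 -0.22027266  0.20401144] [-0.00280581  0.99997565  0.00260905  0.00583229] [-0.0527514  -0.14882759 -0.12097947 -0.00585848 -1.58728712 -1.51256305] 0.08546254453489494
[[373.68434082 211.63684222]]
```

View pics/c11.png

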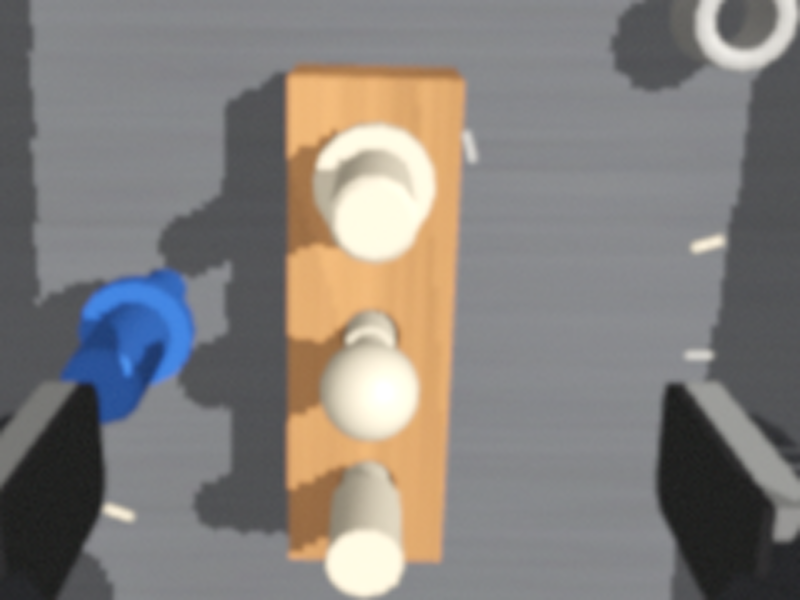

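Run:
```python
from h import *
s=snap('wrist');o=robot.get_obs()
f=lambda u,v,z:onz(s,140+u*.3,120+v*.3,z)
t=f(375,216,.104);c=f(375,182,.060);print(t,c)
Rm=R.from_quat(o['tcp_rot']).as_matrix()
print(Rm.T@(np.array([*((t+c)[:2]/2),.057])-o['position']),Rm.round(3))
```

```text
[ 0.48424662 -0.22114299  0.104     ] [ 0.48473644 -0.22105852  0.06      ]
[ 0.00228298 -0.00155096  0.14698541] [[-1.    -0.005  0.012]
 [-0.005  1.     0.005]
 [-0.012  0.005 -1.   ]]
```

The pin's top and collar centres are both at about (0.4845, −0.221), so it stands upright. I'll descend in two stages.

>>> play_rows(steps=[[[0.02,-0.01,0.25,0,1],[0.02,-0.01,0.5,0,1],[0.02,-0.01,0.75,0,1],[0.02,-0.01,1,0,1],[0.02,-0.01,1,0,1],[0.02,-0.01,1,0,1],[0.02,-0.01,1,0,1],[0.02,-0.01,1,0,1]]])

```text
time_s: 22.2
position: [0.4846, -0.2209, 0.1049]
tcp_rot: [-0.003, 1.0, 0.002, 0.006]
contact_force: [0.4, 0.4, -0.0]
gripper_width: 0.0855
```

Run:
```python
from h import *
s=snap('wrist','w12.png');o=robot.get_obs()
print(o['time_s'],o['position'],o['contact_force'])
a=snap('scene');f=lambda i,x,y,w,h:cv2.resize(i['image'][y:y+h,x:x+w,::-1],(400,300),interpolation=cv2.INTER_CUBIC)
cv2.imwrite('pics/c12.png',np.hstack([f(s,110,100,280,210),f(a,170,95,100,75)]))
Rm=R.from_quat(o['tcp_rot']).as_matrix()
print(Rm.T@(np.array([.4845,-.221,.057])-o['position']))
```

```text
22.25 [ 0.48451852 -0.22082011  0.10465799] [-0.03730057 -0.32225818  0.22753321]
[ 0.00062512 -0.0004205   0.04765238]
```

View pics/c12.png

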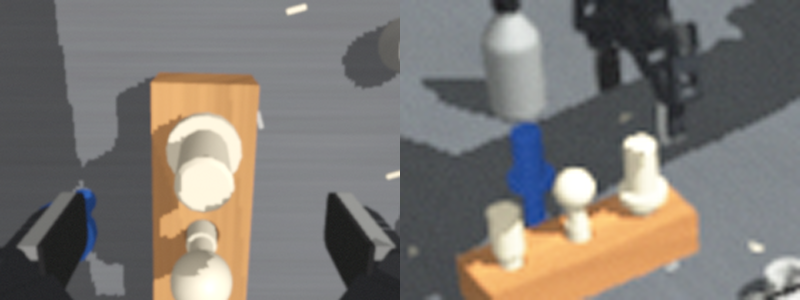

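The jaws straddle the pin (top at crop (205,185)). The blue decoy is behind the left finger, about 55 mm further along x. I'll descend and then close.

>>> play_rows(steps=[[[0.01,0,0.2,0,1],[0.01,0,0.4,0,1],[0.01,0,0.48,0,1],[0.01,0,0.48,0,1],[0.01,0,0.48,0,1],[0.01,0,0.48,0,0.2],[0.01,0,0.48,0,0.1],[0.01,0,0.48,0,0.1]]])

```text
time_s: 23.3
position: [0.4841, -0.2206, 0.0566]
tcp_rot: [-0.003, 1.0, 0.003, 0.006]
contact_force: [0.4, 0.5, 0.2]
gripper_width: 0.0469
```

Run:
```python
from h import *
s=snap('wrist','w13.png');o=robot.get_obs()
print(o['time_s'],o['position'],o['contact_force'],o['gripper_width'])
a=snap('scene');f=lambda i,x,y,w,h:cv2.resize(i['image'][y:y+h,x:x+w,::-1],(400,300),interpolation=cv2.INTER_CUBIC)
cv2.imwrite('pics/c13.png',np.hstack([f(s,110,100,280,210),f(a,190,105,80,60)]))
```

```text
23.35 [ 0.48405195 -0.22059657  0.05656847] [ 0.43861571  0.37646543 -0.57760533] 0.04708054534321996
```

View pics/c13.png

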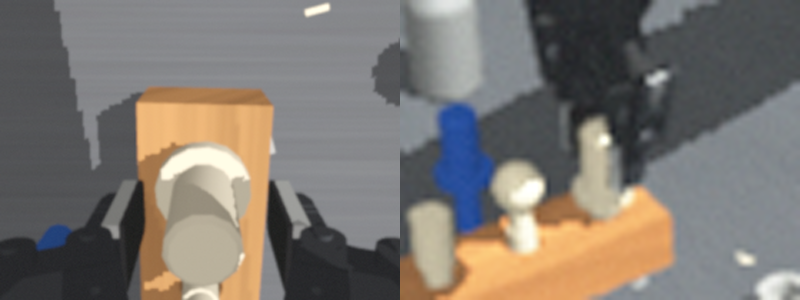

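>>> play_rows(steps=[[[0,-0.005,-0.03,0,0.1],[0,-0.005,-0.03,0,-0.2],[0,-0.005,-0.03,0,-1],[0,-0.005,-0.03,0,-1],[0,-0.005,-0.03,0,-1],[0,-0.005,-0.03,0,-1],[0,-0.005,-0.03,0,-1],[0,-0.005,-0.03,0,-1]]])

```text
time_s: 24.4
position: [0.4842, -0.2212, 0.0599]
tcp_rot: [-0.003, 1.0, 0.002, 0.007]
contact_force: [-0.5, -0.2, 4.0]
gripper_width: 0.0245
```

Run:
```python
from h import *
s=snap('wrist','w14.png');o=robot.get_obs()
print(o['time_s'],o['position'],o['contact_force'],o['torque'],o['gripper_width'])
a=snap('scene');f=lambda i,x,y,w,h:cv2.resize(i['image'][y:y+h,x:x+w,::-1],(400,300),interpolation=cv2.INTER_CUBIC)
cv2.imwrite('pics/c14.png',np.hstack([f(s,110,100,280,210),f(a,190,105,80,60)]))
```

```text
24.45 [ 0.48421252 -0.22123224  0.05991787] [ 0.55662641 -0.85660233  4.88382678] [-0.24648146 -0.00633515  0.01610756] 0.024333876917612504
```

View pics/c14.png

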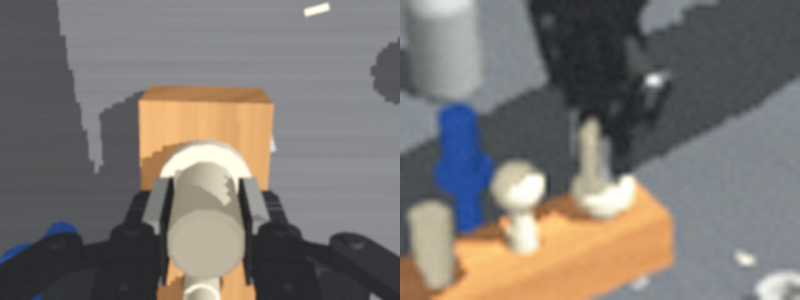

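The pin is gripped at 24.4 mm opening with about 4 N of contact force. I'll lift it straight up.

>>> play_rows(steps=[[[0,0,-0.08,0,-1],[0,0,-0.2,0,-1],[0,0,-0.35,0,-1],[0,0,-0.5,0,-1],[0,0,-0.65,0,-1],[0,0,-0.8,0,-1],[0,0,-0.95,0,-1],[0,0,-1,0,-1]]])

```text
time_s: 25.5
position: [0.4834, -0.2218, 0.1614]
tcp_rot: [-0.003, 1.0, 0.002, 0.007]
contact_force: [0.3, 0.3, 0.0]
gripper_width: 0.0246
```

Run:
```python
from h import *
o=robot.get_obs()
print(o['time_s'],o['position'],o['contact_force'],o['torque'],o['gripper_width'],o['tcp_rot'])
a=snap('scene','s15.png');b=snap('side','d15.png');f=lambda i,x,y,w,h:cv2.resize(i['image'][y:y+h,x:x+w,::-1],(400,300),interpolation=cv2.INTER_CUBIC)
cv2.imwrite('pics/c15.png',np.hstack([f(a,180,85,100,75),f(b,262,85,100,75)]))
p=o['position'];print(proj(a,[p-[0,0,.05]]),proj(b,[p-[0,0,.05]]))
```

```text
25.5 [ 0.48336071 -0.22183501  0.16136092] [0.25087648 0.28516476 0.00913235] [-0.01014894  0.1030975   0.02973592] 0.024578655200733636 [-0.00258517  0.99996687  0.00221645  0.00739291]
[[228.99468493 127.77477098]] [[325.66399051 145.22475365]]
```

View pics/c15.png

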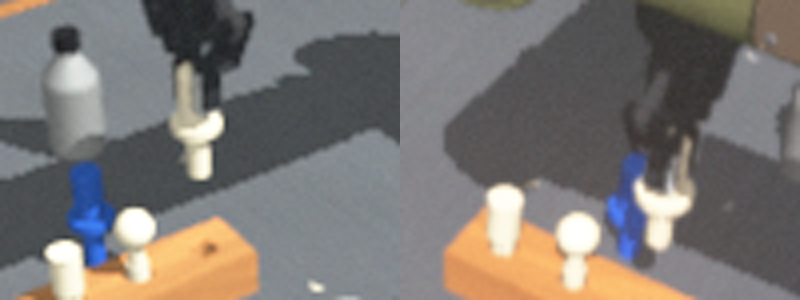

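The pin is held clear of the rack, with its tip at scene (230,129) against (229,128) predicted, and the other pins haven't moved. I'll rise and carry it over the guard.

>>> play_rows(steps=[[[0,0,-0.2,0,-1],[0,0.15,-0.4,0,-1],[0,0.3,-0.55,0,-1],[-0.1,0.5,-0.55,0,-1],[-0.1,0.7,-0.55,0,-1],[-0.13,0.9,-0.55,0,-1],[-0.13,1,-0.55,0,-1],[-0.13,1,-0.55,0,-1]]])

```text
time_s: 26.6
position: [0.4949, -0.1214, 0.2164]
tcp_rot: [-0.003, 1.0, 0.002, 0.007]
contact_force: [-0.2, -0.4, -1.0]
gripper_width: 0.0239
```

>>> play_rows(steps=[[[0,0.15,0,0,-1],[0,0.3,0,0,-1],[0,0.45,0,0,-1],[-0.1,0.6,0,0,-1],[-0.1,0.75,0,0,-1],[-0.13,0.9,0,0,-1],[-0.13,1,0,0,-1],[-0.13,1,0,0,-1]]])

```text
time_s: 27.6
position: [0.5072, -0.0207, 0.2171]
tcp_rot: [-0.004, 1.0, 0.002, 0.007]
contact_force: [0.1, -0.2, -1.5]
gripper_width: 0.0244
```

>>> play_rows(steps=[[[0,0.15,0,0,-1],[0,0.3,0,0,-1],[0,0.45,0,0,-1],[-0.1,0.6,0,0,-1],[-0.1,0.75,0,0,-1],[-0.13,0.9,0,0,-1],[-0.13,1,0,0,-1],[-0.13,1,0,0,-1]]])

```text
time_s: 28.6
position: [0.5194, 0.0801, 0.2176]
tcp_rot: [-0.004, 1.0, 0.002, 0.007]
contact_force: [-0.4, 0.4, -0.5]
gripper_width: 0.0243
```

>>> play_rows(steps=[[[0,0.15,0,0,-1],[0,0.3,0,0,-1],[0,0.45,0,0,-1],[-0.1,0.6,0,0,-1],[-0.1,0.75,0,0,-1],[-0.13,0.9,0,0,-1],[-0.13,1,0,0,-1],[-0.13,1,0,0,-1]]])

```text
time_s: 29.6
position: [0.5314, 0.1808, 0.218]
tcp_rot: [-0.005, 1.0, 0.002, 0.007]
contact_force: [-0.2, 0.2, -1.4]
gripper_width: 0.0243
```

Run:
```python
from h import *
o=robot.get_obs()
print(o['time_s'],o['position'],o['contact_force'],o['gripper_width'],o['tcp_rot'],o['joint_pos'])
Rm=R.from_quat(o['tcp_rot']).as_matrix()
print(Rm.T@(np.array([.5485,.2527,.165])-o['position']))
```

```text
29.6 [0.53141948 0.18078633 0.21802859] [-0.21956564  0.18589058 -1.36235401] 0.02428868537287851 [-0.00464739  0.9999643   0.00216311  0.00671654] [ 0.68906376 -0.07620223 -0.03276521  0.00514303 -1.60108979 -2.25037548]
[-0.01703117  0.07152455  0.053568  ]
```

Next I'll go over the hole, about 30 mm above it, and look.

>>> play_rows(steps=[[[-0.05,0.15,0,0,-1],[-0.1,0.35,0,0,-1],[-0.17,0.55,0,0,-1],[-0.17,0.72,0.1,0,-1],[-0.17,0.72,0.3,0,-1],[-0.17,0.72,0.45,0,-1],[-0.17,0.72,0.53,0,-1],[-0.17,0.72,0.53,0,-1]]])

```text
time_s: 30.6
position: [0.5483, 0.2526, 0.165]
tcp_rot: [-0.004, 1.0, 0.002, 0.006]
contact_force: [-0.3, 0.7, -0.3]
gripper_width: 0.0245
```

Run:
```python
from h import *
o=robot.get_obs()
print(o['time_s'],o['position'],o['contact_force'],o['gripper_width'],o['tcp_rot'])
s=snap('wrist','w16.png');a=snap('scene','s16.png');b=snap('side','d16.png');f=lambda i,x,y,w,h:cv2.resize(i['image'][y:y+h,x:x+w,::-1],(400,300),interpolation=cv2.INTER_CUBIC)
cv2.imwrite('pics/c16.png',np.vstack([np.hstack([f(a,275,195,80,60),f(b,165,215,80,60)]),np.hstack([f(s,175,120,160,120),f(s,0,0,512,384)])]))
```

```text
30.6 [0.54829723 0.2525987  0.16500233] [-0.34359102  0.67729605 -0.27354966] 0.024504341249206484 [-0.00442767  0.99996796  0.00181553  0.00641766]
```

View pics/c16.png

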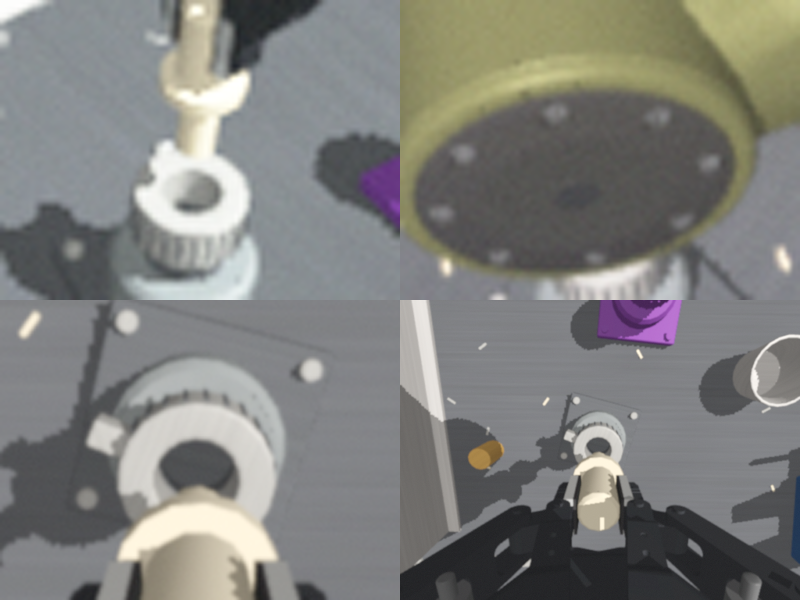

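Run:
```python
from h import *
s=snap('wrist');a=snap('scene')
C=np.array([.5485,.2527,0])
u=proj(a,[C+[0,0,z] for z in(.085,.115,.157,.165,.209)]);print(u.round(1))
v=proj(s,[C+[0,0,z] for z in(.085,.115,.157,.165,.209)]);print(v.round(1))
def ann(i,x,y,w,h,pts):
    z=cv2.resize(i['image'][y:y+h,x:x+w,::-1],(800,600),interpolation=cv2.INTER_CUBIC)
    for q in pts: cv2.circle(z,tuple(int(k) for k in (q+.5-[x,y])*800/w),3,(0,0,255),1)
    return z
cv2.imwrite('pics/c17.png',ann(a,280,190,64,48,u)); cv2.imwrite('pics/c18.png',ann(s,190,140,160,120,v))
```

```text
[[312.  232.4]
 [313.  223.9]
 [314.5 211.4]
 [314.7 209. ]
 [316.4 195. ]]
[[253.1 190.6]
 [253.2 201.6]
 [253.5 223.2]
 [253.6 228.5]
 [254.1 268.8]]
```

View pics/c17.png

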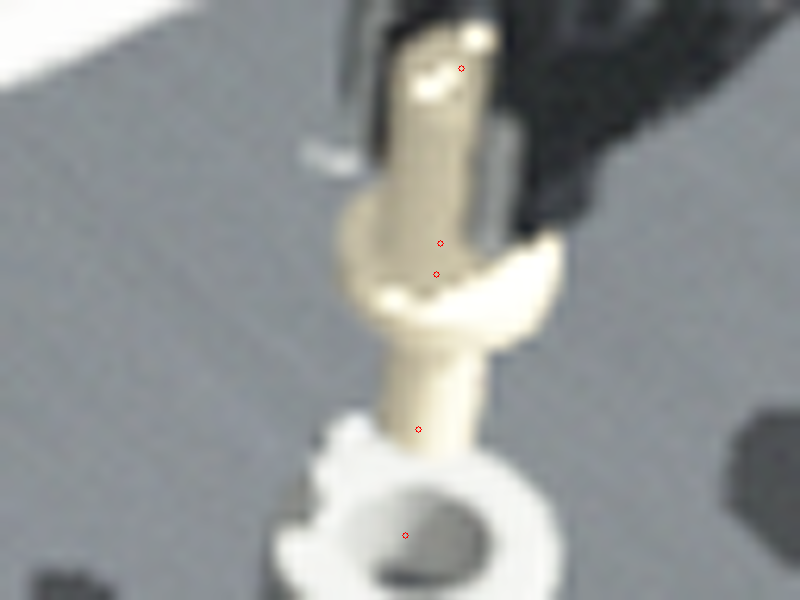

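View pics/c18.png

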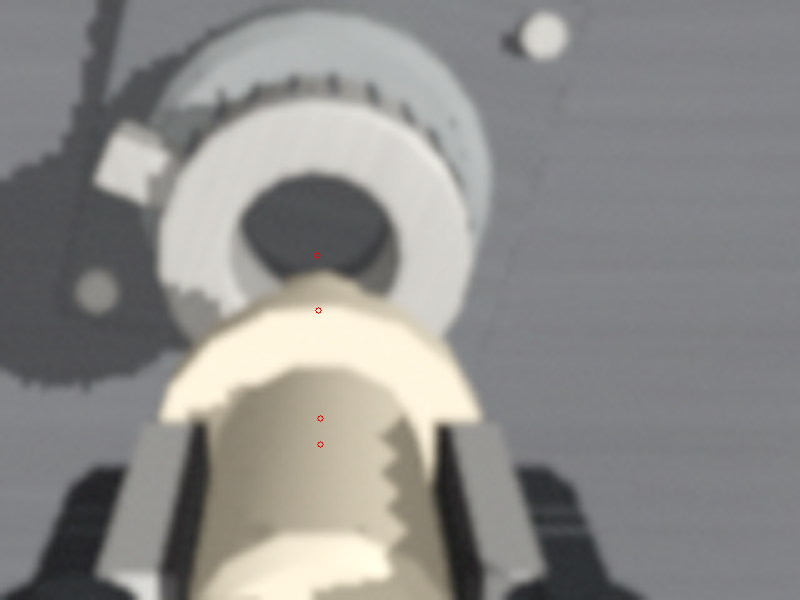

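Run:
```python
from h import *
s=snap('wrist')
C=np.array([.5485,.2527,0])
f=lambda P:((proj(s,[P])[0]+.5-[190,140])*5).round(0)
t=np.linspace(0,2*np.pi,200)
for n,r,z in(('cap',.028,.085),('hole',.015,.085),('tip',.009,.115),('collarbot',.02,.157),('collartop',.02,.165),('griptop',.013,.209)):
  q=np.array([f(C+[r*np.cos(k),r*np.sin(k),z]) for k in t]);print(n,'minrow',q[:,1].min(),'cols',q[:,0].min(),q[:,0].max())
```

```text
cap minrow 99.0 cols 158.0 476.0
hole minrow 173.0 cols 232.0 402.0
tip minrow 256.0 cols 260.0 376.0
collarbot minrow 269.0 cols 161.0 477.0
collartop minrow 289.0 cols 154.0 484.0
griptop minrow 519.0 cols 179.0 464.0
```

In the wrist view, the hole and cap outline match the assumed axis within 2 zoomed px. The pin reads about 0.5 mm off in y and 1–2 mm towards +x. I'll correct x slightly and lower 20 mm.

>>> play_rows(steps=[[[0.01,0,0.05,0,-1],[0.01,0,0.1,0,-1],[0.01,0,0.15,0,-1],[0.01,0,0.2,0,-1],[0.01,0,0.2,0,-1],[0.01,0,0.2,0,-1],[0.01,0,0.2,0,-1],[0.01,0,0.2,0,-1]]])

```text
time_s: 31.9
position: [0.5481, 0.2534, 0.1465]
tcp_rot: [-0.005, 1.0, 0.003, 0.007]
contact_force: [0.2, -0.2, -0.1]
gripper_width: 0.0246
```

Run:
```python
from h import *
o=robot.get_obs()
print(o['time_s'],o['position'],o['contact_force'],o['gripper_width'],o['tcp_rot'])
s=snap('wrist','w19.png');a=snap('scene','s19.png')
C=np.array([.5485,.2527,0])
t=np.linspace(0,2*np.pi,60)
rings=[(.015,.085),(.009,.095),(.02,.137),(.02,.145),(.013,.189)]
def ann(i,x,y,w,h,draw):
    z=cv2.resize(i['image'][y:y+h,x:x+w,::-1],(400,600) if w*3==h*2 else (800,600),interpolation=cv2.INTER_CUBIC)
    k=z.shape[1]/w
    if draw:
      for r,zz in rings:
        q=((proj(i,[C+[r*np.cos(b),r*np.sin(b),zz] for b in t])+.5-[x,y])*k).astype(int)
        cv2.polylines(z,[q.reshape(-1,1,2)],True,(0,0,255),1)
    return z
cv2.imwrite('pics/c19.png',np.hstack([ann(a,295,195,36,54,0),ann(a,295,195,36,54,1)])); cv2.imwrite('pics/c20.png',ann(s,190,140,160,120,1))
```

```text
31.9 [0.54805426 0.25337042 0.14647275] [ 0.17016162 -0.18705515 -0.09949753] 0.024624016614409865 [-0.00458951  0.99995936  0.00261018  0.00730705]
```

View pics/c19.png

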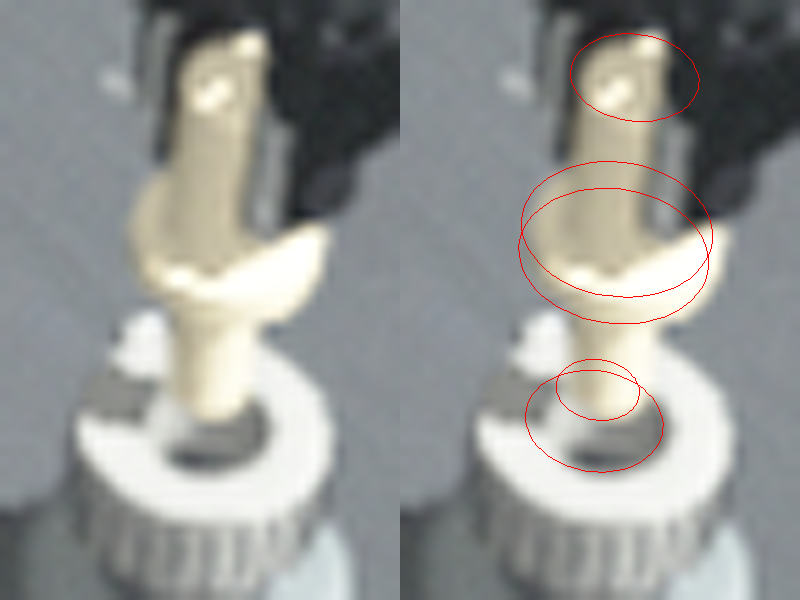

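View pics/c20.png

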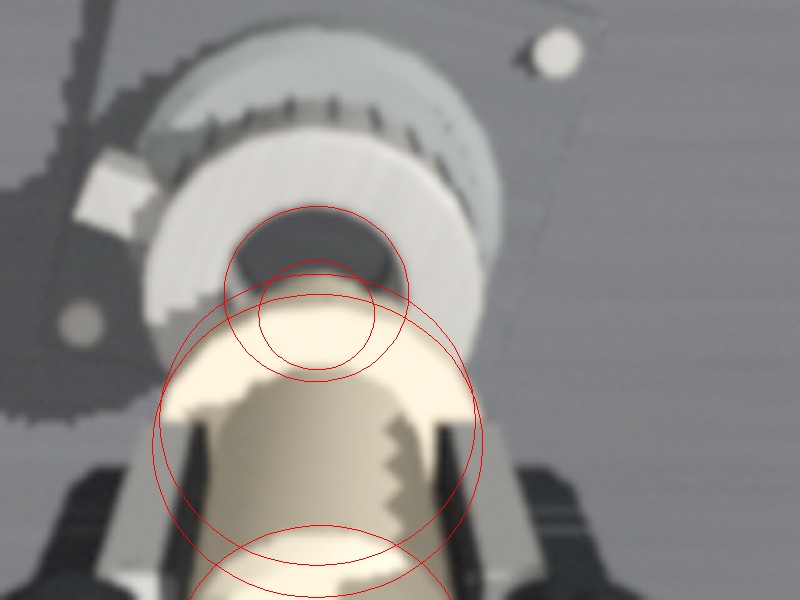

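The shank tip hangs inside the hole outline in both views, within about 1.5 mm of centre. It is roughly 11.5 mm above the hole, with no contact force. One last small trim.

>>> play_rows(steps=[[[0.01,-0.01,0.015,0,-1],[0.01,-0.01,0.015,0,-1],[0.01,-0.01,0.015,0,-1],[0.01,-0.01,0.015,0,-1],[0.01,-0.01,0.015,0,-1],[0.01,-0.01,0.015,0,-1],[0.01,-0.01,0.015,0,-1],[0.01,-0.01,0.015,0,-1]]])

```text
time_s: 33.0
position: [0.5471, 0.2523, 0.1449]
tcp_rot: [-0.005, 1.0, 0.003, 0.007]
contact_force: [0.4, 0.7, -1.2]
gripper_width: 0.0245
```

Run:
```python
from h import *
o=robot.get_obs()
print(o['time_s'],o['position'],o['contact_force'],o['gripper_width'],o['tcp_rot'])
s=snap('wrist','w21.png');a=snap('scene','s21.png')
cv2.imwrite('pics/c21.png',np.hstack([cv2.resize(a['image'][100:280,170:350,::-1],(400,400),interpolation=cv2.INTER_CUBIC),cv2.resize(a['image'][195:249,295:349,::-1],(400,400),interpolation=cv2.INTER_CUBIC)]))
```

```text
33.0 [0.54705684 0.25233423 0.14486402] [ 0.38569278  0.69264001 -1.19123152] 0.02445418394071674 [-0.00458992  0.99995989  0.00255428  0.00725459]
```

View pics/c21.png

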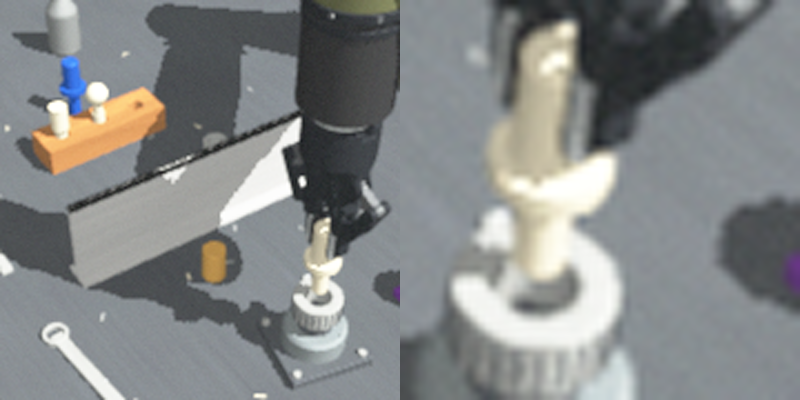

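The pin is upright over the hole, its tip at crop (543,275) inside the hole outline. The other pins, the blue decoy, billet, guard and wrench are where they were. I'll hand the job in.

```bash
python3 -c "
from rig import robot
print(robot.sign_off())"
```

```text
the job is handed in; nothing more can be done
None
```

The cap is unscrewed to its stop, and the flanged pin is held upright over its hole. I handed the job in at 33 s, with the gripper still closed on the pin.

- **Cap:** I turned it 76° anticlockwise, until the moment about the vertical axis jumped to −2.9 N m. The lug then pointed about 82.4° from the holder's −x; the stop is at 83.1°.
- **Pin:** I lifted the flanged pin from the rack and carried it over the guard with its tip at about 0.165 m, against the guard's 0.12 m.
- **Final pose:** From the TCP height, the tip is about 10 mm above the hole. The contact force was about 1 N and the pin showed no slip.
- **Bystanders:** In the last scene view, the other pins, the blue decoy, the billet, the guard and the wrench are where they started. I made no separate check of the bush, caliper, oiler or tin.

Some checks failed or disagreed:
- **First cap grip missed:** The fingertips stand about 20 mm further back than I took from the description. They closed on top of the cap and into the hole with about 18 N. I lifted out, measured the tips and gripped again lower.
- **Centring:** The scene and wrist views disagreed by about 1–1.5 mm on where the pin sits. They also hint at up to 1° of tilt. The arm hid the holder from the side camera, so those two views are all I had for centring.

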